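Clamp a gift box in a ratchet glue clamp

ROBOT

A 7-joint arm with a two-finger parallel gripper is mounted at the origin on the work surface. World frame = base frame: x ahead of the robot, y to its left, z up, the work surface at z = 0. Lengths are in mm, angles in rad, forces in N, time in s.
With the tool pointing down it reaches from about 350 to 900 mm from the base axis. Payload 19.9 kg.
Tool frame: the origin (TCP) lies between the finger pads; the fingertips stand 11 mm ahead of it and the grasp point (between the pads) lies 8 mm behind it; x points along the fingers, y is the direction in which the jaws open and shut, and the axes are right-handed (so a half turn about x gives the same grasp; the last joint's range is limited). The gripper opens to 85 mm and grips with 20 to 120 N. Pads are 22 mm wide; open, the fingers measure 114 mm over their backs; the gripper's body (76 mm by 85 mm) begins 54 mm behind the grasp point. The pads swing forward as they close: fully open they stand 13 mm farther back than shut.
Start: joints at [-1.236, 0.417, -0.01, 1.614, 0.005, 1.111, -0.053], TCP at [229.955, 581.14, 242.26] pointing down, gripper open.
Joint ranges: [-2.81, 2.81], [-0.39, 2.02], [-1.27, 1.25], [0.06, 2.57], [-1.19, 4.33], [0.19, 2], [-2.82, 2.82]. Speed limits (rad/s): [1.89, 1.89, 2.39, 2.39, 3.01, 3.01, 3.01].

INTERFACE

Orientations are given as a unit quaternion [x, y, z, w].
In Python, from rig import env gives the robot as it stands.
- The arm moves only by the tool play_rows, never from a script. Its argument "targets" is a list of rows, each a list of 7 numbers: the shift along the tool's x, y, z normalised to -1 to 1, where 1 is 50 cm, then the turn, a rotation vector about the tool's x, y, z normalised to -1 to 1, where 1 is pi rad, then the closure, from 0 (fully open) to 1 (shut). A call has 1 to 10 rows; each row shifts and turns the commanded pose from where the row before left it, along the tool's axes as they then stand; what a row does not reach is not made up. A row lasts 1/12 s, in which the tool goes at most 41.7 mm and 7.16 degrees, less where a joint would pass 70% of its speed; a pose out of reach is approached as far as the arm can. A call with a number of a shift or a turn outside -1 to 1 is refused whole. A call with a gripper value outside its range is refused whole. The fingers move at their own pace and stop on an object; "squeeze" is the grip in N (left out, the last holds). Time passes only in rows, so rows that do not move let the fingers close. It gives the time, the measured TCP pose, the force and the opening at its end, in the units of the state.
- env.state(): the state, without advancing time (a new reading comes with each control period).
- env.read_camera(name): name is "scene" or "side" or "wrist"; returns a dict with "pixels" (420x560x3 uint8, red, green, blue), "K" (3x3 intrinsics, pixels), "k1" (the pictures are not rectified: a ray, as slopes to the right and down, at radius r is drawn at 1 + k1 r^2 times it, then the intrinsics apply), "rvec" (rotation vector, rad) and "tvec" (3), from world to camera coordinates, as OpenCV has them; the wrist camera has in their place "tool_from_camera" (4x4, takes a point from camera to tool coordinates, whose origin is the TCP and whose axes are the tool frame's). Camera axes: x right, y down, z forward; pixel columns grow to the right and rows downward; lengths in mm; the calibration is good to about 2 mm. A picture is of the moment at which its call begins: read the wrist's pose just before it. There is no depth.
- env.job_done(): hands the job in, once; it reports no verdict.
Trained networks look in a picture, given as the dict that the camera call returned (one of the last four; its "shot" number tells which), for a name from the list of things; names that differ only in an ending like _2 or _b are one class to them, and where a whole thing is asked for, a point or a joint stands for the part that bears it (a point fixed in the world has none). Each returns a list of dicts, best first, with "confidence" (0 to 1); they miss things now and then, are a little off and sometimes report something else, mostly with a low value. They report only what shows in the picture. A call takes as long as a camera call. They do not tell look-alikes from the thing itself.
- env.look_for(picture, name): "pixel" ([column, row] in pixels, amid what is visible of it).
- env.mark_of(picture, name): "pixel" ([column, row] in pixels: a listed point, or the origin of a listed thing).
The state is a dict: "t": time; "qpos": joint angles; "joint_velocities": joint speeds; "joint_torque": joint torques, N m; "eef_pos": TCP position; "tool_rot": TCP orientation; "ft_force": force on the tool from outside, world axes, zero at the start; "wrist_torque": the same for the moment, N m; "grip_width": finger opening in mm.
Only numpy, scipy, OpenCV 4.12 (cv2) and the standard library are available. Lean on these libraries where they do the work, as an engineer would, in place of code of your own. Each camera call takes 0.05 s, during which the arm holds its last target.

TASK

Put the small red gift box, standing upright and lengthwise, on the bed of the ratchet clamp between the pusher and the sprung plate, and let go of it. Then push the pusher forward, its teeth clicking past the pawl, until the box is pressed against the plate and has sprung it back a little over half-way; leave it so, held by the pawl alone. Do not crush the box against a bottomed plate, and leave the cup, the saucers and the tape roll where they are.

Things in the scene. Friction and masses are not known exactly. Their poses are not given: they have to be found in the camera images.
- clamp: Ratchet clamp fixed to the bench: plywood bed 120 mm (x) by 410 mm (y -245 to +165), 14 mm thick. Origin under the bed on the pushing line; +y is the pushing direction, z up. Two low rails (y -240 to -20, outer faces at x = +-37.5, 26 mm above the bench) guide the pusher. The bay and a sprung plate follow ahead of them.
- pawl_tip (a point): Tip of the dark steel pawl, a 34 mm swinging finger on top of the clamp's +x rail, at clamp y = -75, sprung against the pusher's toothed side. Teeth click past it forward, one per 8 mm; it blocks any return, so a pusher let go slips back by up to 8 mm and never more. Pushing pusher and box past it takes some 4 to 6 N before the plate's spring adds to that.
- bay (a point): A point on the bed's top for the middle of the box, clamp y = +30; axes as the clamp's. Ahead stands a stop, set elsewhere each time and not reported. On it a sprung wood plate, 60 mm wide, top 67 mm above the bench, rests with its face 50 to 80 mm ahead (+y) of this point. It gives up to 30 mm at 0.6 N/mm (half-way 9 N, bottomed 18 N), closing the gap to the stop block behind it.
- pusher_handle (a point): Centre of the pusher's upright black handle: 30 mm (clamp x) by 14 mm (clamp y) by 50 mm tall, 35 to 85 mm above the bench. Axes as the clamp's. The pusher is a loose greased steel slide, 0.3 kg, captive in the rails. Starts at clamp y -220 to -205; nine teeth, 8 mm apart; the first passes the pawl at clamp y = -155. It is meant to be pushed or drawn forward by this handle.
- pad_face (a point): Centre of the front face of the pusher's wooden pad, 170 mm ahead (+y) of the handle's centre; 46 mm wide, 27 to 66 mm above the bench. It presses on the box's end.
- giftbox_center (a point): Centre (half-way up) of the loose red gift box and its lid, one rigid piece of about 0.2 kg: 51 mm (its x) by 70 mm long (its y) by 55 mm tall; the upper 18 mm is the lid, the body below is 48 by 68 mm. Starts upright on the bench left of the clamp. In the clamp its length lies along clamp y.
- cup: White ceramic cup, 66 mm across, 70 mm tall; bystander. Origin under its centre.
- saucers: Three stacked white saucers, one piece, 104 mm across, 33 mm tall; bystander. Origin under its centre.
- tape: Yellow roll of tape lying flat, 96 mm across, 45 mm tall; bystander. Origin under its centre.
Not all that is in view belongs to the job. Of the things that look like the part that bears giftbox_center, the smaller one is meant. Of the things that look like the part that bears pusher_handle, the larger one is meant.

How it is judged:
By the outcome, as a careful person would: the job done as asked, in the order asked, and still so for the second after the job is handed in, with the robot touching nothing.
It also fails if it takes over 64 s, if anything falls off the work surface, if the arm or the gripper's body presses on something with over 40 N, if the wrist force passes 120 N, or if a joint passes its speed limit or range.

## Working session

There is one attempt and no reset: what is moved stays moved. The work goes in short steps, Python scripts to look and compute and a tool call to move; the robot and the scene stay as the last step left them, time stands still between calls to the robot, and variables do not carry over. Pictures are saved under pics/ and viewed, and the job is handed in when it is done.

Besides the shell and the picture viewer there is one more tool, called after ">>>" by a JSON object that holds its "fn" and its "kwargs", one argument or row to a line. play_rows: Moves the arm, as the interface text tells. Scaled input: -1 to 1 covers 50 cm each way for a shift and pi rad each way for a turn. Its arguments: {"type":"object","properties":{"targets":{"type":"array","items":{"type":"array","items":{"type":"number","minimum":-1,"maximum":1}}},"squeeze":{"type":"number"}},"required":["targets"]}

```bash
mkdir -p pics; ls; python3 - <<'E'
from rig import env
import cv2
s=env.state(); print({k:(v if not hasattr(v,'tolist') else v.tolist()) for k,v in s.items()})
for n in ("scene","side"):
    p=env.read_camera(n); cv2.imwrite(f"pics/{n}0.png",p["pixels"][:,:,::-1])
    print(n,p["K"],p["k1"],p["rvec"],p["tvec"])
    for o in ["clamp","pawl_tip","bay","pusher_handle","pad_face","giftbox_center","cup","saucers","tape"]:
        print(o,[(round(d["confidence"],2),[round(float(x)) for x in d["pixel"]]) for d in env.mark_of(p,o)])
E
```

```text
pics
{'t': 0.0, 'qpos': [-1.2355331651048436, 0.4179965139794755, -0.010351352047472487, 1.6141525246181931, 0.004705273242400894, 1.1107366717702503, -0.05297639567161677], 'joint_velocities': [-0.001137764738126174, 0.0004040103218176206, -0.0018064624887346155, -0.0006896043966843667, -0.0013187314261453587, -0.0005326759477322091, 0.0011945473561670713], 'joint_torque': [0.00022194961729837814, -86.44326210021973, 0.6795177608728409, -43.48792791366577, 0.019235985819250345, 0.007778745784889907, 5.2629225137934554e-05], 'eef_pos': [229.8054078756875, 580.8559179678388, 241.65508565335455], 'tool_rot': [0.13194717619083565, 0.6946586180878952, -0.1328372407805547, 0.6945456172731127], 'ft_force': [0.6989472525654508, 0.274938230625527, -0.6142352936732318], 'wrist_torque': [-0.041283343801483845, -0.00867778836935357, 0.04337617602087004], 'grip_width': 85.55744170826114}
scene [[496.0869214    0.         273.83430831]
 [  0.         496.0869214  207.62922762]
 [  0.           0.           1.        ]] 0.014842088744076378 [ 0.7953799   2.37855753 -1.28131439] [ 349.85361345 -180
[... 284 characters left out ...]
84, 242]), (0.51, [250, 206])]
saucers [(0.82, [260, 303]), (0.52, [225, 189]), (0.37, [193, 158])]
tape [(0.79, [137, 211])]
side [[481.45533934   0.         276.18451234]
 [  0.         481.45533934 214.13301618]
 [  0.           0.           1.        ]] -0.09427873923733797 [ 2.08088053 -0.29226738  0.19323817] [-496.79079051  186.57099859 1059.50054736]
clamp [(0.6, [287, 262])]
pawl_tip [(0.65, [307, 267])]
bay [(0.74, [283, 247]), (0.27, [356, 235])]
pusher_handle [(0.71, [326, 294])]
pad_face [(0.93, [293, 254]), (0.89, [190, 249])]
giftbox_center [(0.98, [228, 165]), (0.8, [224, 193])]
cup [(0.97, [356, 236])]
saucers [(0.65, [306, 192])]
tape [(0.57, [404, 278]), (0.4, [284, 250])]
```

View pics/scene0.png

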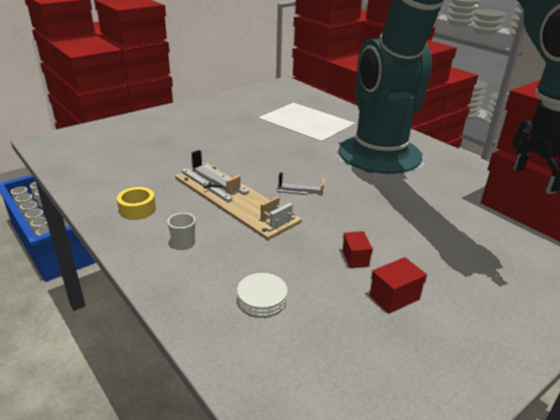

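View pics/side0.png

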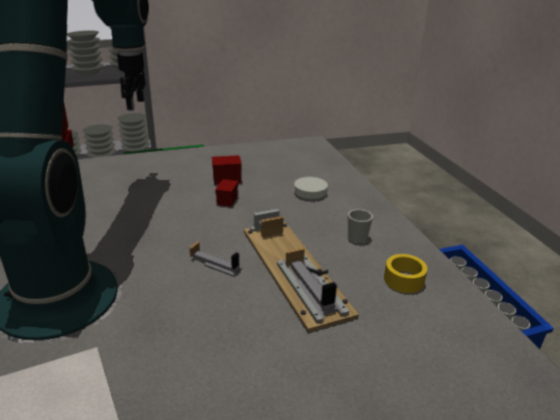

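The scene view shows two red boxes, at (357,249) small and (398,285) large; the small one at side (227,193) is meant. There are two pushers: the large one in the clamp, with its handle at scene (197,159), is meant, and the small loose one at (280,183) is the decoy. Next I'll enlarge both to confirm.

```bash
cat > h.py <<'E'
import numpy as np, cv2
from scipy.spatial.transform import Rotation as R
from scipy.optimize import least_squares
def extr(p):
    return cv2.Rodrigues(np.array(p["rvec"],float))[0], np.array(p["tvec"],float).ravel()
def dist(p): return np.array([p["k1"],0,0,0,0.])
def proj(p,X,rt=None):
    Rm,t=rt if rt else extr(p)
    return cv2.projectPoints(np.atleast_2d(np.array(X,float)),cv2.Rodrigues(Rm)[0],t,np.array(p["K"]),dist(p))[0][:,0]
def ray(p,uv,rt=None):
    Rm,t=rt if rt else extr(p)
    n=cv2.undistortPoints(np.array([[uv]],float),np.array(p["K"]),dist(p))[0,0]
    d=Rm.T@np.array([n[0],n[1],1.]); return -Rm.T@t, d/np.linalg.norm(d)
def atz(p,uv,z,rt=None):
    o,d=ray(p,uv,rt); return o+d*(z-o[2])/d[2]
def tri(rs):
    A=np.zeros((3,3));b=np.zeros(3)
    for o,d in rs:
        P=np.eye(3)-np.outer(d,d);A+=P;b+=P@o
    x=np.linalg.solve(A,b)
    return x,[np.linalg.norm((np.eye(3)-np.outer(d,d))@(x-o)) for o,d in rs]
def wrist_rt(p,s):
    Rt=R.from_quat(s["tool_rot"]).as_matrix(); T=np.eye(4);T[:3,:3]=Rt;T[:3,3]=s["eef_pos"]
    W=np.linalg.inv(T@np.array(p["tool_from_camera"])); return W[:3,:3],W[:3,3]
E
python3 - <<'E'
from h import *
from rig import env
a=env.read_camera("scene");b=env.read_camera("side")
ca=a["pixels"][140:300,160:430]; cb=b["pixels"][140:340,170:420]
cv2.imwrite("pics/c1.png",cv2.resize(ca,(800,474),interpolation=cv2.INTER_CUBIC)[:,:,::-1])
cv2.imwrite("pics/c2.png",cv2.resize(cb,(750,600),interpolation=cv2.INTER_CUBIC)[:,:,::-1])
def T(u,v): x,e=tri([ray(a,u),ray(b,v)]); print(x.round(1),np.round(e,1))
T((197,159),(326,294)); T((236,185),(293,254)); T((248,205),(283,247)); T((223,188),(307,267)); T((357,249),(227,193))
print([atz(b,(228,193),27), atz(a,(357,249),27)])
p=env.read_camera("wrist"); print(np.round(p["tool_from_camera"],3).tolist(),p["K"],p["k1"])
cv2.imwrite("pics/w0.png",p["pixels"][:,:,::-1])
E
```

```text
[ 563.8 -211.7   58.1] [1.2 1.2]
[546.7 -37.3  46.3] [1.5 1.5]
[549.1  31.5  19.4] [3.7 3.7]
[569.5 -71.3  28. ] [2.8 2.8]
[464.9 346.2  27.4] [1.4 1.4]
[array([468.78732682, 344.37364603,  27.        ]), array([462.70218092, 345.88745604,  27.        ])]
[[-0.0, -0.26, 0.966, -132.923], [1.0, 0.0, 0.0, -0.003], [-0.0, 0.966, 0.26, -66.543], [0.0, 0.0, 0.0, 1.0]] [[363.47437029   0.         280.30920169]
 [  0.         363.47437029 209.5515144 ]
 [  0.           0.           1.        ]] -0.009291389107373375
```

View pics/c1.png

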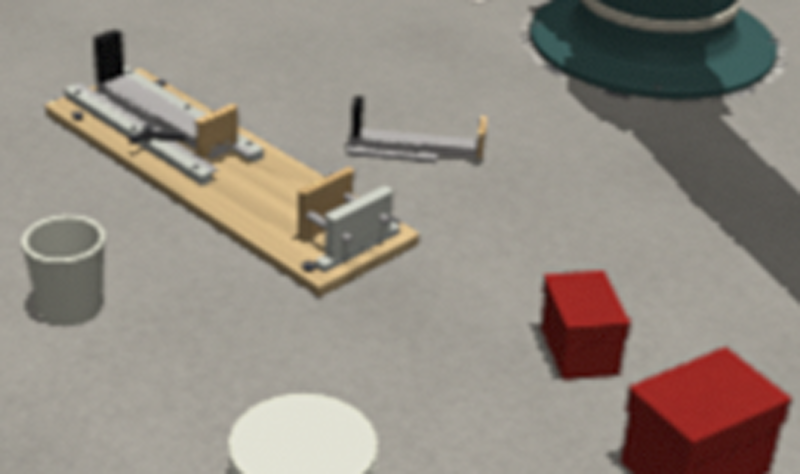

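View pics/c2.png

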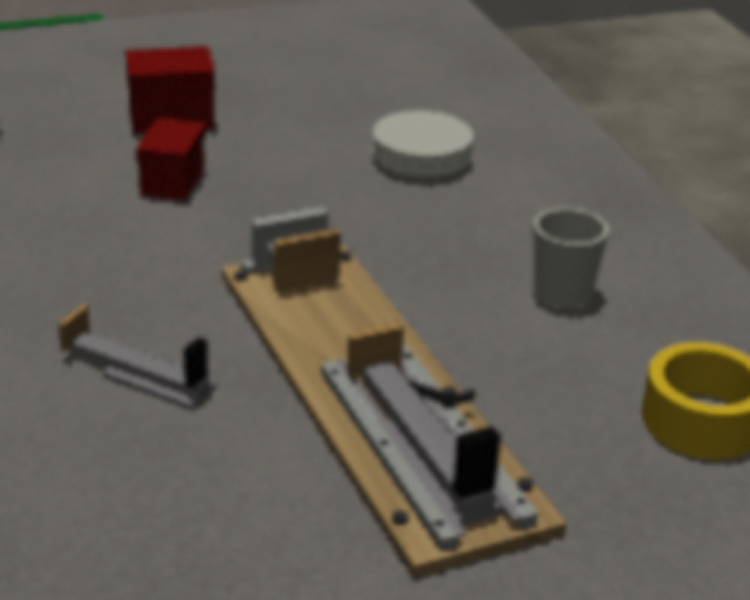

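View pics/w0.png

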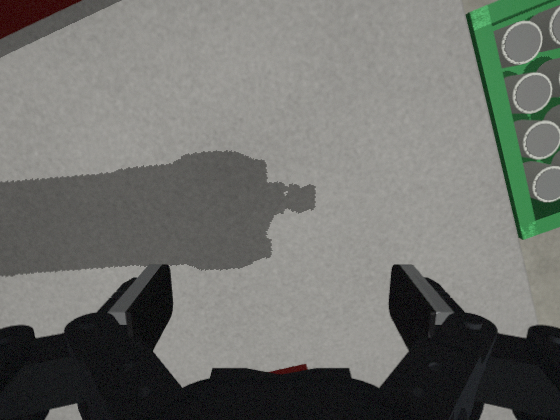

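```bash
python3 - <<'E'
from h import *
from rig import env
a=env.read_camera("scene");b=env.read_camera("side")
obs=[(a,(176.2,174.8),(60,-245,14)),(a,(301.1,219.6),(-60,165,14)),(a,(268,237.9),(60,165,2)),
(b,(244.3,229.3),(-60,165,14)),(b,(308.3,330),(-60,-245,3)),(b,(358.3,315.7),(60,-245,14))]
def world(q,m): c,s=np.cos(q[2]),np.sin(q[2]); return (q[0]+c*m[0]-s*m[1],q[1]+s*m[0]+c*m[1],m[2])
f=lambda q: np.concatenate([proj(p,world(q,m))[0]-np.array(u) for p,u,m in obs])
r=least_squares(f,[555,0,0.1]); print(r.x, f(r.x).round(1))
c1=[(545,273),(603,271),(628,322),(567,331)]
pts=[atz(a,(160+x/2.963,140+y/2.963),55) for x,y in c1]
print(np.round(pts,1)); print([np.linalg.norm(pts[i]-pts[(i+1)%4]).round(1) for i in range(4)],np.mean(pts,0))
c2=[(205,125),(165,120),(140,150),(186,158)]
pts=[atz(b,(170+x/3,140+y/3),55) for x,y in c2]
print(np.round(pts,1)); print([np.linalg.norm(pts[i]-pts[(i+1)%4]).round(1) for i in range(4)],np.mean(pts,0))
s=env.state(); print(R.from_quat(s["tool_rot"]).as_matrix().round(3))
E
```

```text
[ 5.46486590e+02 -2.87949721e+00  8.99819908e-02] [-2.  -0.5  0.2 -1.6 -1.   2.  -1.  -1.  -1.5  1.9  0.2 -2. ]
[[469.6 305.6  55. ]
 [430.  330.9  55. ]
 [463.2 388.8  55. ]
 [508.8 369.2  55. ]]
[np.float64(47.0), np.float64(66.7), np.float64(49.6), np.float64(74.7)] [467.87027897 348.61680706  55.        ]
[[504.  356.3  55. ]
 [467.2 377.7  55. ]
 [430.6 318.5  55. ]
 [470.4 290.6  55. ]]
[np.float64(42.5), np.float64(69.6), np.float64(48.6), np.float64(73.7)] [468.06214918 335.79292828  55.        ]
[[-0.     0.368  0.93 ]
 [-0.     0.93  -0.368]
 [-1.    -0.     0.   ]]
```

Fit: clamp at about (546,-3), yaw +0.09. Box at about (467,344), its x axis at about −31°. The crops confirm it: the small box is about 51×70 and the other is clearly larger, and the larger pusher is the one captive in the clamp. Moving to look from above.

>>> {"fn": "play_rows", "kwargs": {
  "targets": [
    [0,-0.038,0.067,0,0,0,0],
    [0,-0.038,0.067,0,0,0,0],
    [0,-0.038,0.067,0,0,0,0],
    [0,-0.038,0.067,0,0,0,0],
    [0,-0.038,0.067,0,0,0,0],
    [0,-0.038,0.067,0,0,0,0],
    [0,-0.038,0.067,0,0,0,0],
    [0,-0.038,0.067,0,0,0,0],
    [0,-0.038,0.067,0,0,0,0]
  ]
}}

```text
t: 2.0
eef_pos: [448.3, 309.6, 242.6]
tool_rot: [0.133, 0.694, -0.132, 0.695]
ft_force: [0.4, 0.7, 0.8]
grip_width: 85.4
```

>>> {"fn": "play_rows", "kwargs": {
  "targets": [
    [0,0,0,0.035,0,0,0],
    [0,0,0,0.035,0,0,0],
    [0,0,0,0.035,0,0,0],
    [0,0,0,0.035,0,0,0],
    [0,0,0,0.035,0,0,0],
    [0,0,0,0.035,0,0,0],
    [0,0,0,0.035,0,0,0],
    [0,0,0,0.035,0,0,0]
  ]
}}

```text
t: 2.67
eef_pos: [447.4, 311.2, 242.4]
tool_rot: [0.417, 0.571, -0.417, 0.571]
ft_force: [0.8, -0.6, -0.2]
grip_width: 85.8
```

>>> {"fn": "play_rows", "kwargs": {
  "targets": [
    [0,0,0,0.035,0,0,0],
    [0,0,0,0.035,0,0,0],
    [0,0,0,0.035,0,0,0],
    [0,0,0,0.035,0,0,0],
    [0,0,0,0.035,0,0,0],
    [0,0,0,0.035,0,0,0],
    [0,0,0,0.035,0,0,0],
    [0,0,0,0.025,0,0,0],
    [0,0,0,0,0,0,0],
    [0,0,0,0,0,0,0]
  ]
}}

```text
t: 3.5
eef_pos: [447.3, 311.3, 242.3]
tool_rot: [0.614, 0.351, -0.614, 0.351]
ft_force: [0.1, -0.3, 0.5]
grip_width: 85.3
```

```bash
python3 - <<'E'
from h import *
from rig import env
s=env.state(); p=env.read_camera("wrist"); print(s["eef_pos"],R.from_quat(s["tool_rot"]).as_matrix().round(3).tolist())
im=p["pixels"]; cv2.imwrite("pics/w1.png",im[:,:,::-1])
rt=wrist_rt(p,s)
for d in env.mark_of(p,"giftbox_center"): print(d, atz(p,d["pixel"],27.5,rt))
hsv=cv2.cvtColor(im,cv2.COLOR_RGB2HSV); 
m=((hsv[...,1]>120)&((hsv[...,0]<10)|(hsv[...,0]>170))&(im[...,0]>50)).astype(np.uint8)
bright=(m>0)&(im[...,0]>110)
for mm in (m,bright.astype(np.uint8)):
  cs,_=cv2.findContours(mm,cv2.RETR_EXTERNAL,cv2.CHAIN_APPROX_NONE)
  for c in cs:
    if cv2.contourArea(c)<500: continue
    w=np.array([atz(p,q,55,rt)[:2] for q in c[:,0].astype(float)],np.float32)
    print(cv2.contourArea(c),c[:,0].min(0),c[:,0].max(0),cv2.minAreaRect(w))
E
```

```text
[447.33824066 311.30467935 242.32751331] [[0.0, 0.862, -0.506], [-0.0, -0.506, -0.862], [-1.0, 0.0, 0.0]]
{'pixel': [278.2, 140.3], 'confidence': 0.91} [464.82172137 346.74941874  27.5       ]
4555.0 [247 103] [306 184] ((463.322265625, 345.6250915527344), (69.59076690673828, 50.23499298095703), 60.62565231323242)
2566.0 [163   0] [281  40] ((475.82928466796875, 452.8947448730469), (29.304956436157227, 93.58097839355469), 59.4741096496582)
4389.5 [247 103] [306 184] ((463.3214416503906, 345.6256408691406), (69.59098815917969, 50.23482131958008), 60.623931884765625)
896.5 [163   0] [229  26] ((460.72723388671875, 467.8313293457031), (18.877225875854492, 52.4019660949707), 59.4340934753418)
```

View pics/w1.png

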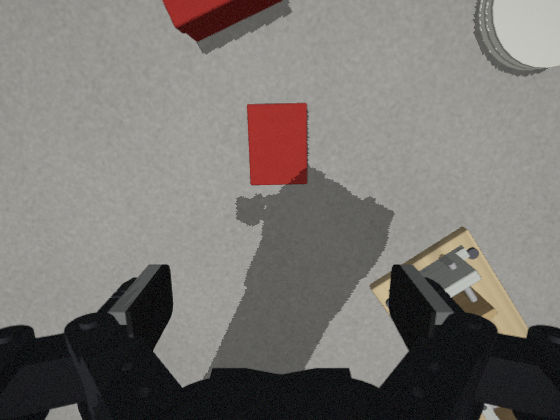

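The crop shows the small red box at (277,143), measured at 69.6×50.2 mm, so it is the right one. Aligning and descending.

>>> {"fn": "play_rows", "kwargs": {
  "targets": [
    [0,-0.0036,-0.0377,-0.0055,0,0,0],
    [0,-0.0036,-0.0377,0,0,0,0],
    [0.06,0,0,0,0,0,0],
    [0.07,0,0,0,0,0,0],
    [0.07,0,0,0,0,0,0],
    [0.07,0,0,0,0,0,0],
    [0.05,0,0,0,0,0,0],
    [0.05,0,0,0,0,0,0],
    [0.04,0,0,0,0,0,0],
    [0,0,0,0,0,0,0]
  ]
}}

```text
t: 4.43
eef_pos: [461.5, 344.3, 33.7]
tool_rot: [-0.609, -0.356, 0.613, -0.357]
ft_force: [-1.4, -0.5, 0.2]
grip_width: 85.2
```

>>> {"fn": "play_rows", "kwargs": {
  "squeeze": 30,
  "targets": [
    [0,0,0,0,0,0,0.6],
    [0,0,0,0,0,0,0.6],
    [0,0,0,0,0,0,0.6],
    [0,0,0,0,0,0,0.6],
    [0,0,0,0,0,0,0.6],
    [0,0,0,0,0,0,0.6],
    [0,0,0,0,0,0,0.6],
    [0,0,0,0,0,0,0.6]
  ]
}}

```text
t: 5.1
eef_pos: [463.9, 346.2, 39.0]
tool_rot: [0.612, 0.356, -0.61, 0.356]
ft_force: [-1.4, -1.3, 6.3]
grip_width: 50.4
```

>>> {"fn": "play_rows", "kwargs": {
  "targets": [
    [-0.02,0,0,0,0,0,0.6],
    [-0.04,0,0,0,0,0,0.6],
    [-0.07,0,0,0,0,0,0.6],
    [-0.07,0,0,0,0,0,0.6],
    [-0.07,0,0,0,0,0,0.6],
    [-0.07,0,0,0,0,0,0.6],
    [-0.06,0,0,0,0,0,0.6],
    [0,0,0,0,0,0,0.6]
  ]
}}

```text
t: 5.77
eef_pos: [465.0, 346.6, 244.6]
tool_rot: [0.614, 0.356, -0.608, 0.355]
ft_force: [0.0, 0.8, -2.0]
grip_width: 50.8
```

>>> {"fn": "play_rows", "kwargs": {
  "targets": [
    [0,0.0487,0.0535,0,0,0,0.6],
    [0,0.0487,0.0535,0,0,0,0.6],
    [0,0.0487,0.0535,0,0,0,0.6],
    [0,0.0487,0.0535,0,0,0,0.6],
    [0,0.0487,0.0535,0,0,0,0.6],
    [0,0.0487,0.0535,0,0,0,0.6],
    [0,0.0487,0.0535,0,0,0,0.6],
    [0,0.0487,0.0535,0,0,0,0.6],
    [0,0.0487,0.0535,0,0,0,0.6],
    [0,0.0487,0.0535,0,0,0,0.6]
  ]
}}

```text
t: 6.6
eef_pos: [542.6, -9.0, 238.2]
tool_rot: [0.611, 0.356, -0.611, 0.356]
ft_force: [0.3, 0.8, -2.6]
grip_width: 50.9
```

>>> {"fn": "play_rows", "kwargs": {
  "targets": [
    [0,0.0487,0.0535,0,0,0,0.6],
    [0,0,0,-0.0322,0,0,0.6],
    [0,0,0,-0.0322,0,0,0.6],
    [0,0,0,-0.0322,0,0,0.6],
    [0,0,0,-0.0322,0,0,0.6],
    [0,0,0,-0.0322,0,0,0.6],
    [0,0,0,-0.0322,0,0,0.6],
    [0,0,0,0,0,0,0.6],
    [0,0,0,0,0,0,0.6]
  ]
}}

```text
t: 7.35
eef_pos: [550.6, -42.6, 237.9]
tool_rot: [0.478, 0.521, -0.478, 0.521]
ft_force: [0.2, 0.8, -2.4]
grip_width: 50.8
```

```bash
python3 - <<'E'
from h import *
from rig import env
s=env.state(); p=env.read_camera("wrist"); print(s["t"],s["eef_pos"],s["grip_width"],R.from_quat(s["tool_rot"]).as_matrix().round(3).tolist())
import pickle; pickle.dump((s,{k:p[k] for k in p}),open("w2.pkl","wb"))
cv2.imwrite("pics/w2.png",cv2.resize(p["pixels"],(800,600),interpolation=cv2.INTER_CUBIC)[:,:,::-1])
rt=wrist_rt(p,s)
for n,z in (("bay",14),("pawl_tip",30),("pad_face",46),("pusher_handle",60),("clamp",0)):
  for d in env.mark_of(p,n): print(n,d, atz(p,d["pixel"],z,rt).round(1))
E
```

```text
7.35 [550.57463624 -42.64078313 237.86120865] 50.76539768694092 [[0.001, 0.996, 0.087], [0.0, 0.087, -0.996], [-1.0, 0.001, -0.0]]
bay {'pixel': [279.7, 109.4], 'confidence': 0.85} [543.4  25.2  14. ]
pad_face {'pixel': [35.1, 22.5], 'confidence': 0.63} [338.2  76.3  46. ]
pusher_handle {'pixel': [128.6, 138.1], 'confidence': 0.56} [418.6  -9.3  60. ]
clamp {'pixel': [279.8, 137.6], 'confidence': 0.88} [545.8  -1.9   0. ]
```

View pics/w2.png

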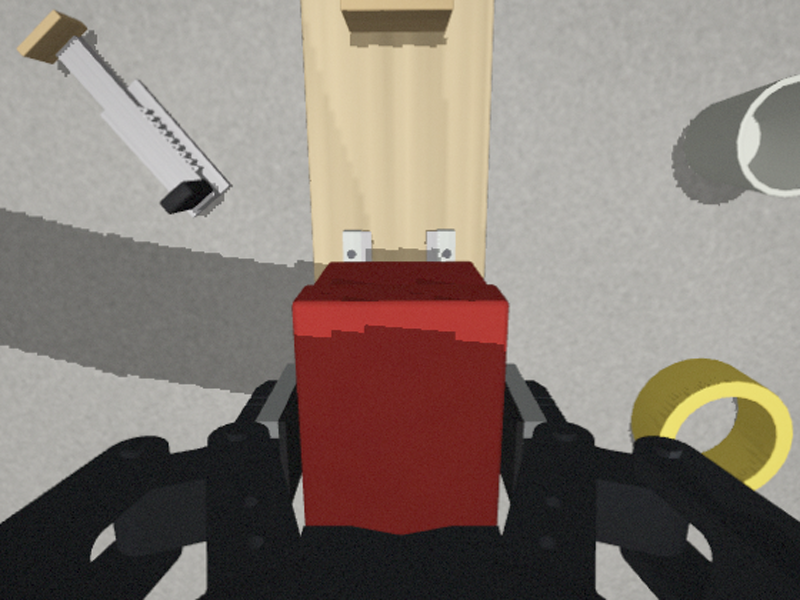

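```bash
python3 - <<'E'
from h import *
import pickle
s,p=pickle.load(open("w2.pkl","rb")); rt=wrist_rt(p,s)
def W(u,v,z): return atz(p,(u*.7,v*.7),z,rt).round(1)
bl=[W(303,2,14),W(315,272,14)];br=[W(493,2,14),W(485,272,14)]
print("bed",bl,br,np.linalg.norm(br[0]-bl[0]),np.linalg.norm(br[1]-bl[1]))
rl,rr=W(343,231,26),W(455,231,26); print("rail",rl,rr,(rl+rr)/2,np.linalg.norm(rl-rr))
for z in (67,):
  a,b=W(341,10,z),W(453,10,z); print("plate top",a,b,(a+b)/2,np.linalg.norm(a-b))
for z in (14,16,18,20): a,b=W(346,32,z),W(449,31,z); print("plate bot",z,a,b,(a+b)/2,np.linalg.norm(a-b))
# box in hand top corners
print("box top", [W(u,v,s["eef_pos"][2]-39+55) for u,v in((293,302),(507,302),(303,527),(498,527))])
im=p["pixels"]; c=im[0:60,200:360]; cv2.imwrite("pics/w2c.png",cv2.resize(c,(800,300),interpolation=cv2.INTER_CUBIC)[:,:,::-1])
E
```

```text
bed [array([475.9, 111.8,  14. ]), array([491., -58.,  14.])] [array([592.9, 122. ,  14. ]), array([609.9, -47.6,  14. ])] 117.44377378132909 119.35396935167257
rail [510.1 -25.9  26. ] [584.2 -19.4  26. ] [547.15 -22.65  26.  ] 74.38454140478385
plate top [506.2  96.6  67. ] [565.2 101.7  67. ] [535.7   99.15  67.  ] 59.2200135089482
plate bot 14 [503.4  97.2  14. ] [567.6 103.4  14. ] [535.5 100.3  14. ] 64.49868215707981
plate bot 16 [503.7  96.8  16. ] [567.5 102.9  16. ] [535.6   99.85  16.  ] 64.09095099934156
plate bot 18 [503.9  96.4  18. ] [567.4 102.5  18. ] [535.65  99.45  18.  ] 63.79231928688594
plate bot 20 [504.1  95.9  20. ] [567.3 102.   20. ] [535.7   98.95  20.  ] 63.49370047492894
box top [array([522. , -11. , 253.9]), array([571.8,  -6.6, 253.9]), array([526.7, -72.7, 253.9]), array([578.2, -68.2, 253.9])]
```

View pics/w2c.png

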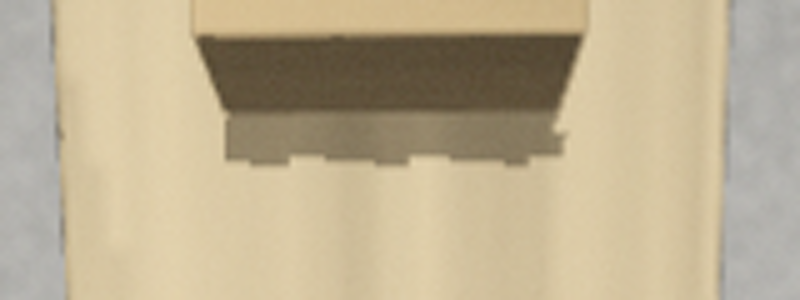

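>>> {"fn": "play_rows", "kwargs": {
  "targets": [
    [0,-0.002,-0.07,-0.002,0,0,0.6],
    [0,-0.002,-0.07,0,0,0,0.6],
    [0.05,0,0,0,0,0,0.6],
    [0.06,0,0,0,0,0,0.6],
    [0.06,0,0,0,0,0,0.6],
    [0.06,0,0,0,0,0,0.6],
    [0.06,0,0,0,0,0,0.6],
    [0.04,0,0,0,0,0,0.6],
    [0.02,0,0,0,0,0,0.6],
    [0,0,0,0,0,0,0.6]
  ]
}}

```text
t: 8.48
eef_pos: [541.3, 26.8, 60.6]
tool_rot: [0.474, 0.524, -0.476, 0.523]
ft_force: [-0.8, 0.3, -1.5]
grip_width: 50.6
```

>>> {"fn": "play_rows", "kwargs": {
  "targets": [
    [0.007,0,0,0,0,0,0.6],
    [0.005,0,0,0,0,0,0.6],
    [0,0,0,0,0,0,0.6],
    [0,0,0,0,0,0,0.6]
  ]
}}

```text
t: 8.82
eef_pos: [542.7, 27.1, 57.2]
tool_rot: [0.476, 0.523, -0.475, 0.524]
ft_force: [-0.4, -0.4, -1.8]
grip_width: 50.7
```

```bash
python3 - <<'E'
from h import *
from rig import env
a=env.read_camera("scene");b=env.read_camera("side")
s=env.state(); print(s["t"],s["eef_pos"],s["ft_force"])
ca=a["pixels"][120:260,160:320]; cb=b["pixels"][170:340,210:390]
cv2.imwrite("pics/d1.png",np.hstack([cv2.resize(ca,(400,350),interpolation=cv2.INTER_CUBIC),cv2.resize(cb,(370,350),interpolation=cv2.INTER_CUBIC)])[:,:,::-1])
E
```

```text
8.9167 [542.58425377  27.06656559  56.98361249] [-0.07326911  0.33345079 -2.39621718]
```

View pics/d1.png

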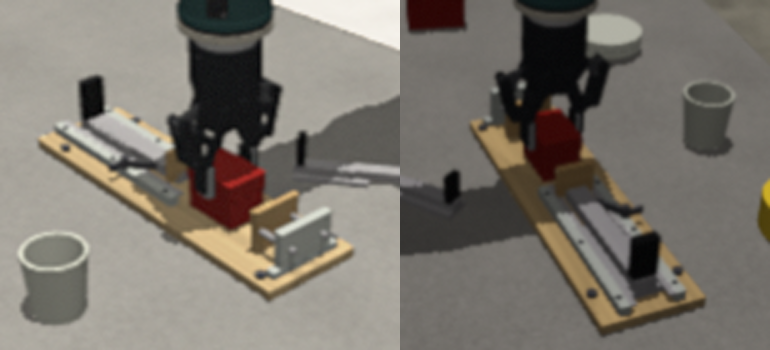

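The box is between the pad and the plate, just above the bed (red at (225,185) and (550,145) in the composite). Lowering in small steps until it makes contact.

>>> {"fn": "play_rows", "kwargs": {
  "targets": [
    [0.003,0,0,0,0,0,0.6],
    [0.002,0,0,0,0,0,0.6],
    [0,0,0,0,0,0,0.6],
    [0,0,0,0,0,0,0.6]
  ]
}}

```text
t: 9.25
eef_pos: [542.2, 26.9, 53.8]
tool_rot: [0.475, 0.524, -0.475, 0.524]
ft_force: [-0.7, 0.7, -2.1]
grip_width: 50.3
```

>>> {"fn": "play_rows", "kwargs": {
  "targets": [
    [0.002,0,0,0,0,0,0.6],
    [0,0,0,0,0,0,0.6],
    [0,0,0,0,0,0,0.6]
  ]
}}

```text
t: 9.5
eef_pos: [542.3, 26.9, 53.0]
tool_rot: [0.475, 0.523, -0.475, 0.524]
ft_force: [-1.4, -0.3, 3.7]
grip_width: 50.4
```

>>> {"fn": "play_rows", "kwargs": {
  "targets": [
    [0.002,0,0,0,0,0,0.6],
    [0,0,0,0,0,0,0.6],
    [0,0,0,0,0,0,0.6]
  ]
}}

```text
t: 9.75
eef_pos: [542.3, 26.9, 52.9]
tool_rot: [0.476, 0.524, -0.475, 0.523]
ft_force: [-10.9, -0.3, 26.3]
grip_width: 50.8
```

>>> {"fn": "play_rows", "kwargs": {
  "targets": [
    [-0.002,0,0,0,0,0,0.6],
    [0,0,0,0,0,0,0.6],
    [0,0,0,0,0,0,0.15],
    [0,0,0,0,0,0,0.15],
    [0,0,0,0,0,0,0.15],
    [0,0,0,0,0,0,0.15],
    [-0.02,0,0,0,0,0,0.15],
    [-0.04,0,0,0,0,0,0.15],
    [-0.06,0,0,0,0,0,0.15],
    [-0.07,0,0,0,0,0,0.15]
  ]
}}

```text
t: 10.58
eef_pos: [541.3, 26.7, 148.5]
tool_rot: [0.475, 0.524, -0.476, 0.523]
ft_force: [0.5, -0.1, -0.0]
grip_width: 72.5
```

>>> {"fn": "play_rows", "kwargs": {
  "targets": [
    [-0.07,0,0,0,0,0,0.15],
    [-0.07,0,0.03,0,0,0,0.3],
    [0,0,0.07,0,0,0,0.6],
    [0,0,0.07,0,0,0,1],
    [0,0,0,0,0,0,1],
    [0,0,0,0,0,0,1],
    [0,0,0,0,0,0,1]
  ]
}}

```text
t: 11.17
eef_pos: [550.3, -57.5, 218.2]
tool_rot: [0.475, 0.524, -0.475, 0.523]
ft_force: [-0.3, 0.5, 0.5]
grip_width: 0.4
```

```bash
python3 - <<'E'
from h import *
from rig import env
s=env.state(); p=env.read_camera("wrist"); print(s["t"],s["eef_pos"],s["grip_width"],R.from_quat(s["tool_rot"]).as_matrix().round(3).tolist())
import pickle; pickle.dump((s,{k:p[k] for k in p}),open("w3.pkl","wb"))
cv2.imwrite("pics/w3.png",cv2.resize(p["pixels"],(800,600),interpolation=cv2.INTER_CUBIC)[:,:,::-1])
E
```

```text
11.1667 [550.30260878 -57.47220436 218.20141055] 0.4344345957184488 [[0.0, 0.995, 0.096], [0.0, 0.096, -0.995], [-1.0, 0.0, -0.0]]
```

View pics/w3.png

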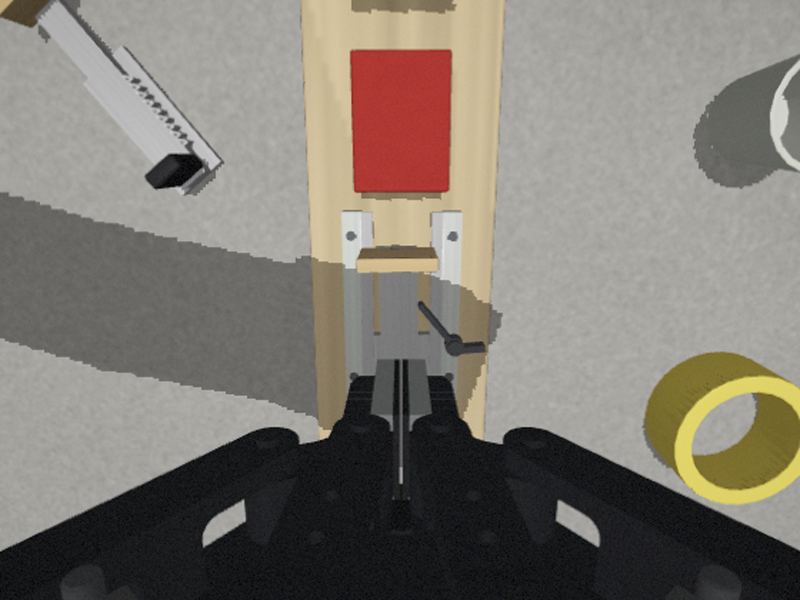

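The box stands straight in the bay, with its top at rows 50–192 and columns 351–451. The pad is just behind it at row about 250, and the pawl is at (440,325).

```bash
python3 - <<'E'
from h import *
import pickle
s,p=pickle.load(open("w3.pkl","rb")); rt=wrist_rt(p,s)
def W(u,v,z): return atz(p,(u*.7,v*.7),z,rt)
O=np.array([545.3,-2.7]);psi=.094
def C(X): d=X[:2]-O; c,si=np.cos(psi),np.sin(psi); return np.round([c*d[0]+si*d[1],-si*d[0]+c*d[1]],1)
for n,u,v,z in [("boxFL",351,50,69),("boxFR",451,50,69),("boxRL",354.5,191,69),("boxRR",449,191,69),("railL",342,211,26),("railR",461,211,26),("padFL",358,257,66),("padFR",438,257,66),("padback",358,271,66),("plate low?",352,9,18),("pawl tip",420,303,30)]: print(n,C(W(u,v,z)))
O2=np.r_[O,0]
h=O+(-np.sin(psi)*-209,np.cos(psi)*-209); print(h)
E
```

```text
boxFL [-25.8  64. ]
boxFR [24.1 64.1]
boxRL [-25.5  -5.1]
boxRR [24.9 -5. ]
railL [-37.3 -19.8]
railR [ 36.6 -19.6]
padFL [-24.5 -41.4]
padFR [ 20.  -41.2]
padback [-24.7 -49.3]
plate low? [-29.3  95.4]
pawl tip [ 11.7 -77.8]
[ 564.91708077 -210.7773177 ]
```

>>> {"fn": "play_rows", "kwargs": {
  "targets": [
    [0,0,0.0744,0,0,0,1],
    [0,0,0.0744,0,0,0,1],
    [0,0,0.0744,0,0,0,1],
    [0,0,0.0744,0,0,0,1],
    [0,0,0.0744,0,0,0,1],
    [0,0,0,0,0,0,1],
    [0,0,0,0,0,0,1]
  ]
}}

```text
t: 11.8
eef_pos: [568.0, -244.1, 217.6]
tool_rot: [0.476, 0.523, -0.476, 0.523]
ft_force: [-0.0, 0.9, 1.1]
grip_width: 0.1
```

```bash
python3 - <<'E'
from h import *
from rig import env
s=env.state(); p=env.read_camera("wrist"); print(s["t"],s["eef_pos"],s["grip_width"])
import pickle; pickle.dump((s,{k:p[k] for k in p}),open("w4.pkl","wb"))
cv2.imwrite("pics/w4.png",cv2.resize(p["pixels"],(800,600),interpolation=cv2.INTER_CUBIC)[:,:,::-1])
rt=wrist_rt(p,s)
for d in env.mark_of(p,"pusher_handle"): print(d, atz(p,d["pixel"],60,rt).round(1))
E
```

```text
11.8 [ 568.04728915 -244.10047149  217.58621459] 0.12010510041918256
{'pixel': [284.9, 161.2], 'confidence': 0.75} [ 568.2 -216.2   60. ]
```

View pics/w4.png

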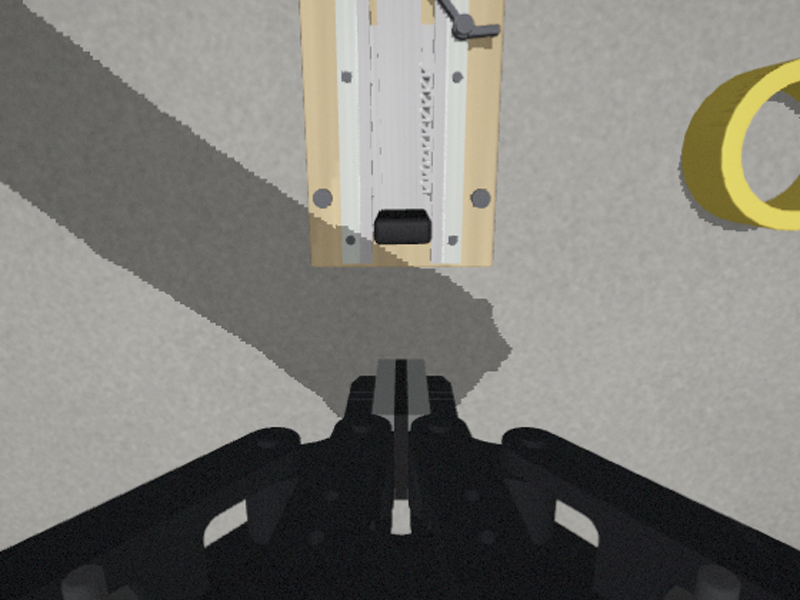

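```bash
cat >> h.py <<'E'
O=np.array([545.3,-2.7]);psi=.094
def C(X): d=np.array(X)[:2]-O; c,si=np.cos(psi),np.sin(psi); return np.round([c*d[0]+si*d[1],-si*d[0]+c*d[1]],1)
E
python3 - <<'E'
from h import *
import pickle
s,p=pickle.load(open("w4.pkl","rb")); rt=wrist_rt(p,s)
def W(u,v,z): return atz(p,(u*.7,v*.7),z,rt)
print(C(s["eef_pos"]))
for n,u,v,z in [("top back",403,243,85),("topfront",403,221,85),("L",375,232,85),("R",431,232,85),("bedL",312,265,14),("bedR",493,265,14)]: print(n,C(W(u,v,z)))
E
```

```text
[  -0.  -242.5]
top back [   0.5 -217.9]
topfront [   0.5 -206.7]
L [ -13.9 -212.3]
R [  14.8 -212.3]
bedL [ -59.3 -243.8]
bedR [  60.1 -243.7]
```

>>> {"fn": "play_rows", "kwargs": {
  "targets": [
    [0.05,0,0,0,0,0,1],
    [0.06,0,0,0,0,0,1],
    [0.06,0,0,0,0,0,1],
    [0.06,0,0,0,0,0,1],
    [0.05,0,0,0,0,0,1],
    [0.03,0,0,0,0,0,1],
    [0,0,-0.01,0,0,0,1],
    [0,0,0,0,0,0,1],
    [0,0,0,0,0,0,1]
  ]
}}

```text
t: 12.65
eef_pos: [568.8, -236.7, 64.1]
tool_rot: [0.475, 0.524, -0.474, 0.524]
ft_force: [-0.2, 0.5, -0.1]
grip_width: 0.4
```

>>> {"fn": "play_rows", "kwargs": {
  "targets": [
    [0,0,-0.01,0,0,0,1],
    [0,0,-0.01,0,0,0,1],
    [0,0,-0.01,0,0,0,1],
    [0,0,-0.01,0,0,0,1],
    [0,0,-0.01,0,0,0,1],
    [0,0,-0.01,0,0,0,1],
    [0,0,0,0,0,0,1]
  ]
}}

```text
t: 13.23
eef_pos: [565.0, -206.6, 62.8]
tool_rot: [0.475, 0.524, -0.475, 0.524]
ft_force: [-0.1, 0.6, 1.1]
grip_width: 0.5
```

```bash
python3 - <<'E'
from h import *
from rig import env
a=env.read_camera("scene");b=env.read_camera("side")
s=env.state(); print(s["t"],s["eef_pos"],C(s["eef_pos"]),s["ft_force"])
ca=a["pixels"][120:260,160:320]; cb=b["pixels"][170:340,210:390]
cv2.imwrite("pics/d2.png",np.hstack([cv2.resize(ca,(400,350),interpolation=cv2.INTER_CUBIC),cv2.resize(cb,(370,350),interpolation=cv2.INTER_CUBIC)])[:,:,::-1])
E
```

```text
13.3333 [ 564.95496731 -207.50995427   62.77417762] [   0.3 -205.8] [-0.97308741 -0.27254783  0.18768759]
```

View pics/d2.png

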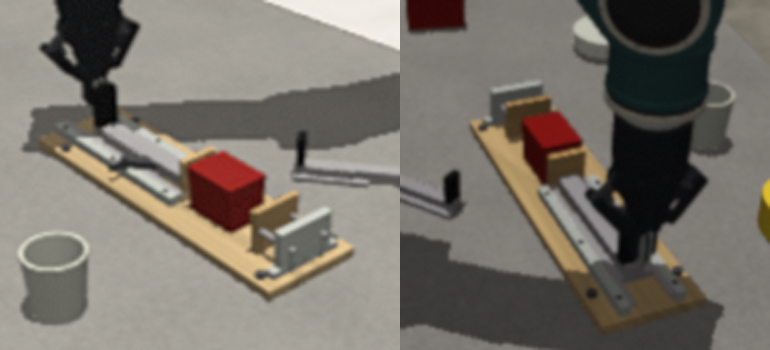

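>>> {"fn": "play_rows", "kwargs": {
  "targets": [
    [0,0,-0.008,0,0,0,1],
    [0,0,-0.008,0,0,0,1],
    [0,0,-0.008,0,0,0,1],
    [0,0,-0.008,0,0,0,1],
    [0,0,-0.008,0,0,0,1]
  ]
}}

```text
t: 13.75
eef_pos: [563.0, -187.8, 62.8]
tool_rot: [0.475, 0.523, -0.475, 0.524]
ft_force: [0.5, -4.2, -0.3]
grip_width: 0.3
```

>>> {"fn": "play_rows", "kwargs": {
  "targets": [
    [0,0,-0.006,0,0,0,1],
    [0,0,-0.006,0,0,0,1],
    [0,0,-0.006,0,0,0,1],
    [0,0,-0.006,0,0,0,1]
  ]
}}

```text
t: 14.08
eef_pos: [561.7, -176.1, 62.8]
tool_rot: [0.475, 0.523, -0.475, 0.524]
ft_force: [-0.3, -3.2, 0.4]
grip_width: 0.1
```

>>> {"fn": "play_rows", "kwargs": {
  "targets": [
    [0,0,-0.006,0,0,0,1],
    [0,0,-0.006,0,0,0,1],
    [0,0,-0.006,0,0,0,1],
    [0,0,0,0,0,0,1]
  ]
}}

```text
t: 14.42
eef_pos: [561.0, -166.3, 62.8]
tool_rot: [0.475, 0.524, -0.475, 0.524]
ft_force: [-0.9, -0.6, -0.6]
grip_width: 0.4
```

```bash
python3 - <<'E'
from h import *
from rig import env
a=env.read_camera("scene");b=env.read_camera("side")
s=env.state(); print(s["t"],s["eef_pos"],C(s["eef_pos"]),s["ft_force"])
ca=a["pixels"][120:260,160:320]; cb=b["pixels"][170:340,210:390]
cv2.imwrite("pics/d3.png",np.hstack([cv2.resize(ca,(400,350),interpolation=cv2.INTER_CUBIC),cv2.resize(cb,(370,350),interpolation=cv2.INTER_CUBIC)])[:,:,::-1])
E
```

```text
14.5167 [ 561.05426688 -166.51620295   62.77575271] [   0.3 -164.6] [ 0.62782859  0.07861796 -0.78603224]
```

View pics/d3.png

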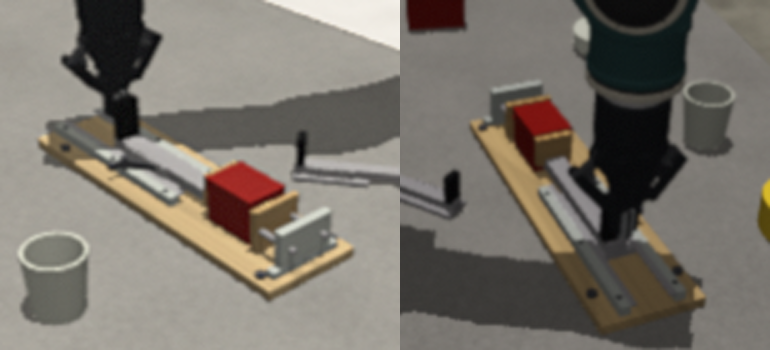

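>>> {"fn": "play_rows", "kwargs": {
  "targets": [
    [0,0,-0.004,0,0,0,1],
    [0,0,-0.004,0,0,0,1]
  ]
}}

```text
t: 14.68
eef_pos: [560.7, -163.5, 62.9]
tool_rot: [0.475, 0.523, -0.475, 0.524]
ft_force: [0.6, -5.1, 0.6]
grip_width: -0.1
```

>>> {"fn": "play_rows", "kwargs": {
  "targets": [
    [0,0,-0.004,0,0,0,1],
    [0,0,-0.004,0,0,0,1]
  ]
}}

```text
t: 14.85
eef_pos: [560.3, -159.2, 62.9]
tool_rot: [0.475, 0.523, -0.475, 0.524]
ft_force: [1.5, -4.9, -0.2]
grip_width: 0.1
```

>>> {"fn": "play_rows", "kwargs": {
  "targets": [
    [0,0,-0.004,0,0,0,1],
    [0,0,-0.004,0,0,0,1]
  ]
}}

```text
t: 15.02
eef_pos: [559.9, -155.3, 62.9]
tool_rot: [0.475, 0.523, -0.475, 0.524]
ft_force: [1.4, -6.8, -0.3]
grip_width: -0.3
```

>>> {"fn": "play_rows", "kwargs": {
  "targets": [
    [0,0,-0.004,0,0,0,1],
    [0,0,-0.004,0,0,0,1]
  ]
}}

```text
t: 15.18
eef_pos: [559.6, -151.7, 63.0]
tool_rot: [0.475, 0.523, -0.475, 0.524]
ft_force: [2.0, -6.4, -0.7]
grip_width: -0.2
```

>>> {"fn": "play_rows", "kwargs": {
  "targets": [
    [0,0,-0.004,0,0,0,1],
    [0,0,0,0,0,0,1]
  ]
}}

```text
t: 15.35
eef_pos: [559.4, -149.5, 62.9]
tool_rot: [0.475, 0.523, -0.475, 0.524]
ft_force: [1.8, -6.4, -0.2]
grip_width: -0.2
```

```bash
python3 - <<'E'
from h import *
from rig import env
a=env.read_camera("scene");b=env.read_camera("side")
s=env.state(); print(s["t"],s["eef_pos"],C(s["eef_pos"]),s["ft_force"])
ca=a["pixels"][120:260,160:320]; cb=b["pixels"][170:340,210:390]
cv2.imwrite("pics/d4.png",np.hstack([cv2.resize(ca,(400,350),interpolation=cv2.INTER_CUBIC),cv2.resize(cb,(370,350),interpolation=cv2.INTER_CUBIC)])[:,:,::-1])
E
```

```text
15.45 [ 559.38890655 -149.48310122   62.92326711] [   0.2 -147.5] [ 0.93924948 -5.83761731  0.22900073]
```

View pics/d4.png

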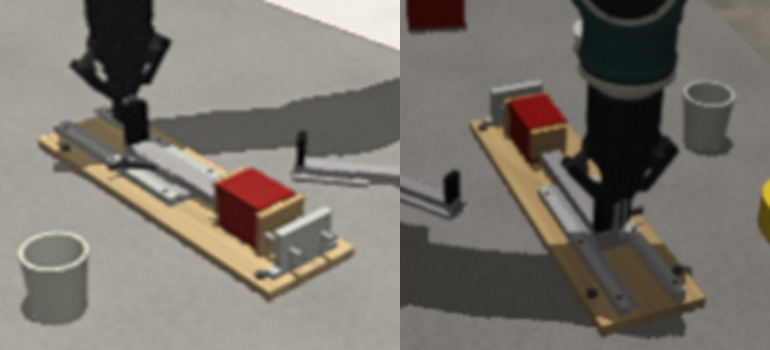

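>>> {"fn": "play_rows", "kwargs": {
  "targets": [
    [0,0,-0.004,0,0,0,1],
    [0,0,-0.004,0,0,0,1]
  ]
}}

```text
t: 15.62
eef_pos: [559.0, -146.5, 63.0]
tool_rot: [0.475, 0.523, -0.476, 0.524]
ft_force: [1.3, -12.2, -0.5]
grip_width: -0.2
```

>>> {"fn": "play_rows", "kwargs": {
  "targets": [
    [0,0,-0.004,0,0,0,1],
    [0,0,-0.004,0,0,0,1]
  ]
}}

```text
t: 15.78
eef_pos: [558.7, -142.6, 63.1]
tool_rot: [0.475, 0.523, -0.476, 0.524]
ft_force: [2.3, -14.4, 0.4]
grip_width: -0.1
```

>>> {"fn": "play_rows", "kwargs": {
  "targets": [
    [0,0,-0.003,0,0,0,1],
    [0,0,0,0,0,0,1]
  ]
}}

```text
t: 15.95
eef_pos: [558.6, -141.2, 63.1]
tool_rot: [0.475, 0.522, -0.476, 0.524]
ft_force: [2.9, -12.2, -0.3]
grip_width: -0.1
```

>>> {"fn": "play_rows", "kwargs": {
  "targets": [
    [0,0,0,0,0,0,1],
    [0,0,0,0,0,0,1]
  ]
}}

```text
t: 16.12
eef_pos: [558.6, -141.2, 63.1]
tool_rot: [0.475, 0.523, -0.476, 0.524]
ft_force: [2.0, -11.9, 0.3]
grip_width: -0.1
```

>>> {"fn": "play_rows", "kwargs": {
  "targets": [
    [0,0,0.002,0,0,0,1],
    [0,0,0,0,0,0,1]
  ]
}}

```text
t: 16.28
eef_pos: [558.6, -141.6, 63.0]
tool_rot: [0.475, 0.523, -0.476, 0.524]
ft_force: [1.1, -8.9, -0.6]
grip_width: -0.3
```

>>> {"fn": "play_rows", "kwargs": {
  "targets": [
    [0,0,0.002,0,0,0,1],
    [0,0,0,0,0,0,1]
  ]
}}

```text
t: 16.45
eef_pos: [558.7, -142.4, 62.9]
tool_rot: [0.475, 0.523, -0.476, 0.524]
ft_force: [0.9, -8.6, -1.2]
grip_width: -0.2
```

>>> {"fn": "play_rows", "kwargs": {
  "targets": [
    [0,0,0.002,0,0,0,1],
    [0,0,0,0,0,0,1]
  ]
}}

```text
t: 16.62
eef_pos: [558.8, -143.3, 62.9]
tool_rot: [0.475, 0.523, -0.475, 0.524]
ft_force: [1.2, -7.8, -1.5]
grip_width: -0.0
```

>>> {"fn": "play_rows", "kwargs": {
  "targets": [
    [0,0,0.002,0,0,0,1],
    [0,0,0,0,0,0,1]
  ]
}}

```text
t: 16.78
eef_pos: [558.8, -143.8, 62.8]
tool_rot: [0.475, 0.523, -0.475, 0.524]
ft_force: [1.1, -4.5, -0.6]
grip_width: -0.1
```

>>> {"fn": "play_rows", "kwargs": {
  "targets": [
    [0,0,0.002,0,0,0,1],
    [0,0,0,0,0,0,1]
  ]
}}

```text
t: 16.95
eef_pos: [558.7, -144.2, 62.7]
tool_rot: [0.475, 0.524, -0.475, 0.523]
ft_force: [-0.0, -0.7, -0.4]
grip_width: 0.1
```

>>> {"fn": "play_rows", "kwargs": {
  "targets": [
    [0,0,0.01,0,0,0,1],
    [0,0,0.02,0,0,0,1],
    [-0.05,0,0,0,0,0,1],
    [-0.06,0,0,0,0,0,1],
    [-0.06,0,0,0,0,0,1],
    [-0.06,0,0,0,0,0,1],
    [-0.05,0,0,0,0,0,1]
  ]
}}

```text
t: 17.53
eef_pos: [560.3, -160.7, 205.0]
tool_rot: [0.476, 0.523, -0.475, 0.524]
ft_force: [0.5, 0.1, -0.1]
grip_width: -0.2
```

>>> {"fn": "play_rows", "kwargs": {
  "targets": [
    [0,0,-0.072,0,0,0,1],
    [0,0,-0.072,0,0,0,1],
    [0,0,-0.072,0,0,0,1],
    [0,0,-0.072,0,0,0,1],
    [0,0,-0.072,0,0,0,1],
    [0,0,-0.072,0,0,0,1],
    [0,0,0,0,0,0,1],
    [0,0,0,0,0,0,1]
  ]
}}

```text
t: 18.2
eef_pos: [539.4, 56.8, 202.8]
tool_rot: [0.474, 0.524, -0.474, 0.524]
ft_force: [0.2, -0.5, 0.0]
grip_width: -0.1
```

```bash
python3 - <<'E'
from h import *
from rig import env
s=env.state(); p=env.read_camera("wrist"); print(s["t"],s["eef_pos"],C(s["eef_pos"]))
import pickle; pickle.dump((s,{k:p[k] for k in p}),open("w5.pkl","wb"))
cv2.imwrite("pics/w5.png",cv2.resize(p["pixels"],(800,600),interpolation=cv2.INTER_CUBIC)[:,:,::-1])
E
```

```text
18.2 [539.44982403  56.76011985 202.839858  ] [-0.2 59.7]
```

View pics/w5.png

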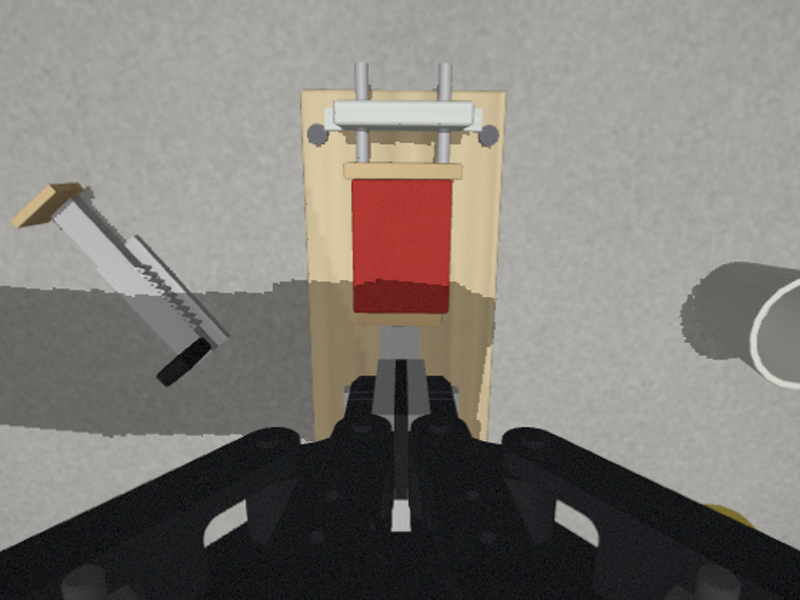

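```bash
python3 - <<'E'
from h import *
import pickle
s,p=pickle.load(open("w5.pkl","rb")); rt=wrist_rt(p,s)
c=p["pixels"][50:235,200:365]; cv2.imwrite("pics/w5c.png",cv2.resize(c,(535,600),interpolation=cv2.INTER_CUBIC)[:,:,::-1])
def W(u,v,z): return atz(p,(u*.7,v*.7),z,rt)
for n,u,v,z in [("bed L",304,91,14),("bed R",505,92,14),("plate front L",345,179,67),("plate front R",462,179,67),("plate back",403,163,67),("boxFL",352,180,69),("boxFR",451,180,69),("boxRL",354,312,69),("boxRR",448,313,69),("stopfront60",403,125,60),("stopfront67",403,125,67),("stopfront70",403,125,70),("stop L/R",334,110,65),("R",474,110,65)]: print(n,C(W(u,v,z)))
print("cam", C(-rt[0].T@rt[1]), (-rt[0].T@rt[1])[2])
E
```

```text
bed L [-57.6 164. ]
bed R [ 59.  164.2]
plate front L [-29.3 116.2]
plate front R [ 29.8 116.6]
plate back [-1.000e-01  1.242e+02]
boxFL [-25.6 115.8]
boxFR [ 24.  116.1]
boxRL [-25.8  46.8]
boxRR [24.6 46.6]
stopfront60 [ -0.2 142.8]
stopfront67 [ -0.2 142.3]
stopfront70 [ -0.2 142.1]
stop L/R [-34.2 149.3]
R [ 34.7 149.7]
cam [ -1.1 126. ] 335.77682673692726
```

View pics/w5c.png

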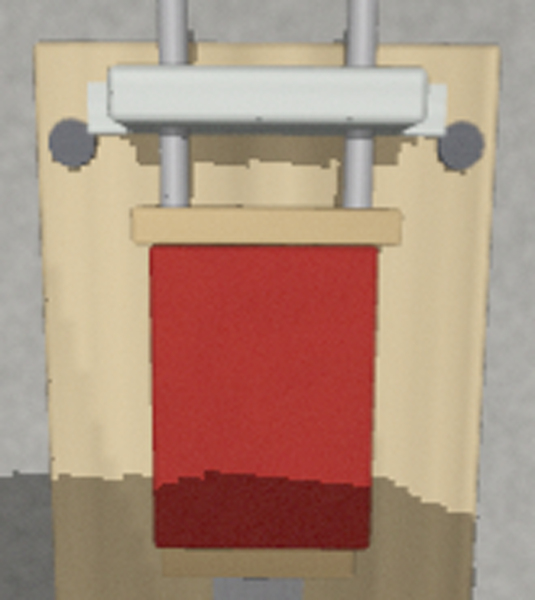

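```bash
python3 - <<'E'
import cv2
im=cv2.imread("pics/w1.png"); c=im[215:360,360:540]; cv2.imwrite("pics/w1c.png",cv2.resize(c,(720,580),interpolation=cv2.INTER_CUBIC))
E
```

```text
(no output)
```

View pics/w1c.png

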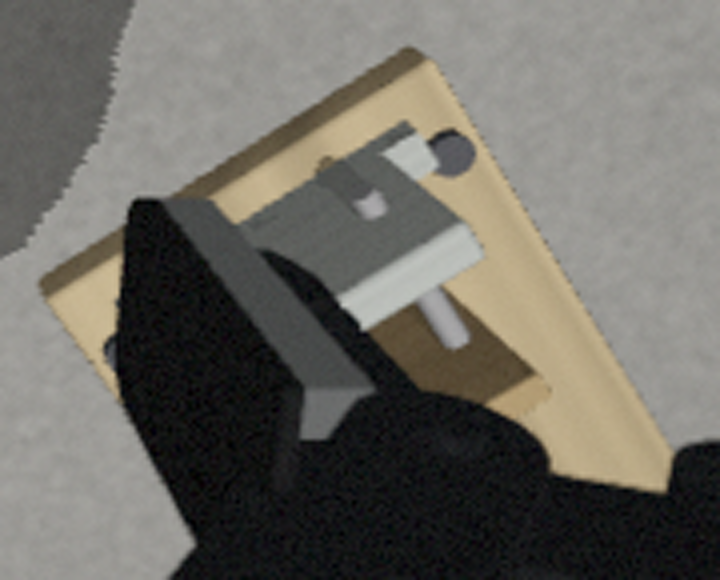

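```bash
python3 - <<'E'
from h import *
import pickle
s,p=pickle.load(open("w5.pkl","rb")); rt=wrist_rt(p,s)
Rt=np.array([[0.0, 0.862, -0.506], [-0.0, -0.506, -0.862], [-1.0, 0.0, 0.0]])
s1={"tool_rot":R.from_matrix(Rt).as_quat(),"eef_pos":[447.338,311.305,242.328]}
rt1=wrist_rt(p,s1)
q=lambda x,y:(360+x/4,215+y/4)
X,e=tri([ray(p,q(482,245),rt1),ray(p,(332.1,87.7),rt)]); print("stop corner tri",X,e,C(X))
X,e=tri([ray(p,q(466,222),rt1),ray(p,(200+424/3.24,50+68/3.24),rt)]); print("stop back corner tri",X,e,C(X))
for z in (60,65,67,70): print(z,"w1",C(atz(p,q(482,245),z,rt1)),"w5",C(atz(p,(332.1,87.7),z,rt)))
print("plate back/front corner w1",C(atz(p,q(537,375),67,rt1)),C(atz(p,q(550,391),67,rt1)))
print("bed corners w1",C(atz(p,q(433,58),14,rt1)),C(atz(p,q(42,287),14,rt1)), "bolt",C(atz(p,q(452,153),18,rt1)),C(atz(p,(200+461/3.24,50+144/3.24),18,rt)))
E
```

```text
stop corner tri [567.65216905 142.88927443  59.92529062] [np.float64(0.018597362077465422), np.float64(0.018597362077542146)] [ 35.9 142.8]
stop back corner tri [565.00659775 153.5870506   64.6382552 ] [np.float64(0.35530811788138933), np.float64(0.3553081178814043)] [ 34.3 153.7]
60 w1 [ 35.9 142.9] w5 [ 35.9 142.8]
65 w1 [ 34.9 146.6] w5 [ 35.2 142.5]
67 w1 [ 34.5 148.1] w5 [ 35.  142.4]
70 w1 [ 33.8 150.3] w5 [ 34.6 142.2]
plate back/front corner w1 [ 29.4 110.1] [ 30.  104.4]
bed corners w1 [ 60.  164.3] [-58.2 168.4] bolt [ 50.6 140.2] [ 50.2 140.1]
```

The checks disagree slightly. Plate geometry gives a compression of about 12–14.5 mm and force gives about 15 mm, so this tooth leaves the plate at or just under half-way. The next tooth (+8 mm, about 22 mm) puts it over half-way and well short of bottoming, so I'm going back for one more click.

>>> {"fn": "play_rows", "kwargs": {
  "targets": [
    [0,0,0.072,0,0,0,1],
    [0,0,0.072,0,0,0,1],
    [0,0,0.072,0,0,0,1],
    [0,0,0.072,0,0,0,1],
    [0,0,0.072,0,0,0,1],
    [0,0,0.072,0,0,0,1],
    [0,0,0,0,0,0,1],
    [0,0,0,0,0,0,1]
  ]
}}

```text
t: 18.92
eef_pos: [559.4, -164.0, 202.8]
tool_rot: [0.476, 0.522, -0.477, 0.522]
ft_force: [-0.2, 0.9, 0.0]
grip_width: -0.1
```

>>> {"fn": "play_rows", "kwargs": {
  "targets": [
    [0.05,0,0,0,0,0,1],
    [0.06,0,0,0,0,0,1],
    [0.06,0,0,0,0,0,1],
    [0.06,0,0,0,0,0,1],
    [0.05,0,0,0,0,0,1],
    [0,0,0,0,0,0,1],
    [0,0,0,0,0,0,1]
  ]
}}

```text
t: 19.5
eef_pos: [559.7, -159.8, 62.6]
tool_rot: [0.475, 0.524, -0.476, 0.523]
ft_force: [0.7, 0.3, 0.8]
grip_width: -0.1
```

>>> {"fn": "play_rows", "kwargs": {
  "targets": [
    [0,0,-0.01,0,0,0,1],
    [0,0,-0.01,0,0,0,1],
    [0,0,-0.006,0,0,0,1],
    [0,0,-0.004,0,0,0,1],
    [0,0,0,0,0,0,1]
  ]
}}

```text
t: 19.92
eef_pos: [559.3, -144.1, 63.6]
tool_rot: [0.475, 0.523, -0.475, 0.524]
ft_force: [-0.3, 0.8, 0.1]
grip_width: 0.0
```

>>> {"fn": "play_rows", "kwargs": {
  "targets": [
    [0,0,-0.003,0,0,0,1],
    [0,0,-0.003,0,0,0,1],
    [0,0,0,0,0,0,1]
  ]
}}

```text
t: 20.17
eef_pos: [559.0, -143.4, 63.5]
tool_rot: [0.475, 0.522, -0.476, 0.524]
ft_force: [1.7, -8.4, 3.2]
grip_width: 0.2
```

>>> {"fn": "play_rows", "kwargs": {
  "targets": [
    [0,0,-0.004,0,0,0,1],
    [0,0,-0.004,0,0,0,1],
    [0,0,0,0,0,0,1]
  ]
}}

```text
t: 20.42
eef_pos: [558.7, -140.3, 63.6]
tool_rot: [0.475, 0.522, -0.476, 0.524]
ft_force: [2.6, -12.4, 2.2]
grip_width: -0.4
```

>>> {"fn": "play_rows", "kwargs": {
  "targets": [
    [0,0,-0.004,0,0,0,1],
    [0,0,-0.004,0,0,0,1],
    [0,0,0,0,0,0,1]
  ]
}}

```text
t: 20.67
eef_pos: [558.4, -136.7, 63.6]
tool_rot: [0.476, 0.521, -0.476, 0.525]
ft_force: [2.6, -14.4, 1.7]
grip_width: -0.2
```

>>> {"fn": "play_rows", "kwargs": {
  "targets": [
    [0,0,-0.004,0,0,0,1],
    [0,0,-0.002,0,0,0,1],
    [0,0,0,0,0,0,1]
  ]
}}

```text
t: 20.92
eef_pos: [558.1, -134.1, 63.7]
tool_rot: [0.476, 0.521, -0.476, 0.525]
ft_force: [3.8, -18.6, 1.2]
grip_width: -0.1
```

>>> {"fn": "play_rows", "kwargs": {
  "targets": [
    [0,0,0.002,0,0,0,1],
    [0,0,0,0,0,0,1]
  ]
}}

```text
t: 21.08
eef_pos: [558.1, -134.5, 63.5]
tool_rot: [0.476, 0.522, -0.476, 0.524]
ft_force: [2.2, -13.7, 0.9]
grip_width: -0.1
```

>>> {"fn": "play_rows", "kwargs": {
  "targets": [
    [0,0,0.002,0,0,0,1],
    [0,0,0,0,0,0,1]
  ]
}}

```text
t: 21.25
eef_pos: [558.2, -135.2, 63.5]
tool_rot: [0.476, 0.522, -0.476, 0.524]
ft_force: [2.7, -12.5, 1.0]
grip_width: 0.2
```

>>> {"fn": "play_rows", "kwargs": {
  "targets": [
    [0,0,0.002,0,0,0,1],
    [0,0,0,0,0,0,1]
  ]
}}

```text
t: 21.42
eef_pos: [558.3, -135.7, 63.5]
tool_rot: [0.476, 0.522, -0.476, 0.524]
ft_force: [2.6, -9.4, 2.3]
grip_width: -0.1
```

>>> {"fn": "play_rows", "kwargs": {
  "targets": [
    [0,0,0.002,0,0,0,1],
    [0,0,0,0,0,0,1]
  ]
}}

```text
t: 21.58
eef_pos: [558.3, -135.9, 63.3]
tool_rot: [0.476, 0.523, -0.476, 0.524]
ft_force: [1.7, -7.6, 2.8]
grip_width: -0.1
```

The pawl caught at about −135.5, as predicted. Backing off and checking from above.

>>> {"fn": "play_rows", "kwargs": {
  "targets": [
    [0,0,0.004,0,0,0,1],
    [0,0,0.006,0,0,0,1],
    [0,0,0.02,0,0,0,1],
    [-0.05,0,0,0,0,0,1],
    [-0.06,0,0,0,0,0,1],
    [-0.06,0,0,0,0,0,1],
    [-0.06,0,0,0,0,0,1],
    [-0.05,0,0,0,0,0,1]
  ]
}}

```text
t: 22.25
eef_pos: [559.3, -150.5, 204.9]
tool_rot: [0.476, 0.523, -0.475, 0.524]
ft_force: [-0.8, -0.3, -0.4]
grip_width: 0.2
```

>>> {"fn": "play_rows", "kwargs": {
  "targets": [
    [0,0,-0.072,0,0,0,1],
    [0,0,-0.072,0,0,0,1],
    [0,0,-0.072,0,0,0,1],
    [0,0,-0.072,0,0,0,1],
    [0,0,-0.072,0,0,0,1],
    [0,0,-0.06,0,0,0,1],
    [0,0,0,0,0,0,1],
    [0,0,0,0,0,0,1]
  ]
}}

```text
t: 22.92
eef_pos: [539.0, 60.6, 202.8]
tool_rot: [0.474, 0.524, -0.475, 0.524]
ft_force: [-0.1, -0.5, -0.4]
grip_width: -0.1
```

```bash
python3 - <<'E'
from h import *
from rig import env
s=env.state(); p=env.read_camera("wrist"); print(s["t"],s["eef_pos"],C(s["eef_pos"]))
import pickle; pickle.dump((s,{k:p[k] for k in p}),open("w6.pkl","wb"))
a=env.read_camera("scene")
c=p["pixels"][50:250,190:370]; c=cv2.resize(c,(450,500),interpolation=cv2.INTER_CUBIC)
ca=cv2.resize(a["pixels"][120:320,120:260],(350,500),interpolation=cv2.INTER_CUBIC)
cv2.imwrite("pics/w6.png",np.hstack([c,ca])[:,:,::-1])
E
```

```text
22.9167 [538.9821034   60.58530957 202.754793  ] [-0.3 63.6]
```

View pics/w6.png

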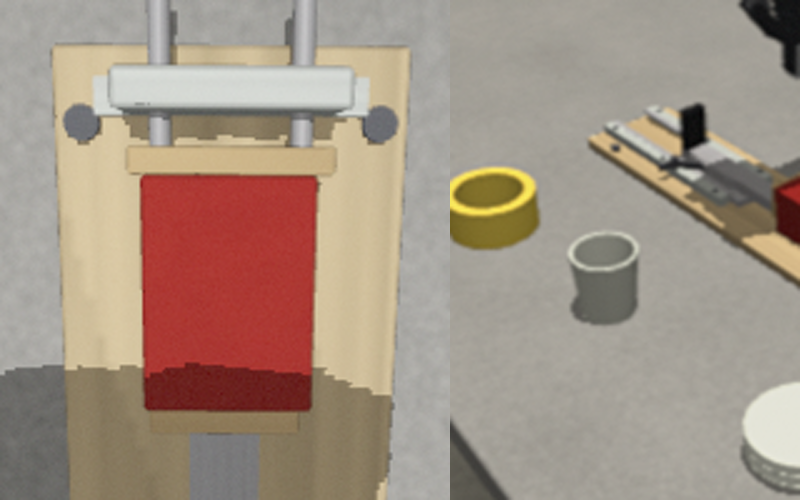

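```bash
python3 - <<'E'
from h import *
import pickle
s,p=pickle.load(open("w6.pkl","rb")); rt=wrist_rt(p,s)
q=lambda x,y:(190+x/2.5,50+y/2.5)
for n,u,v,z in [("bed front",230,45,14),("stop front",230,107,61),("plate back",230,148,67),("plate front",135,174,67),("box front",230,176,69),("box rear",230,410,69)]: print(n,C(atz(p,q(u,v),z,rt)))
E
```

```text
bed front [ -0.3 164.8]
stop front [ -0.3 142.9]
plate back [ -0.3 131.4]
plate front [-27.5 124.1]
box front [ -0.2 123.7]
box rear [ 0.2 54.4]
```

The box is pressed straight against the plate, with a gap of about 11 mm left behind it out of about 30. The cup, tape and saucers are where they were and the arm is clear, so I'm handing in.

```bash
python3 - <<'E'
from rig import env
print(env.state()["ft_force"]); print(env.job_done())
E
```

```text
[-0.58756367  0.27009531  0.03215443]
the job is handed in; nothing more can be done
None
```

The small red gift box is in the clamp, pressed against the sprung plate and held by the pawl alone. I handed the job in at about 23 s of the 64 s limit. I set the box upright and lengthwise in the bay, let go of it, then pushed the pusher with shut fingers from behind its handle.

- **One extra click:** I stopped first at the tooth near handle y −123. The checks there disagreed: geometry gave about 12–14.5 mm of plate travel and the forces about 15 mm, so the plate was at or just under half-way. I went back and pushed one more tooth.
- **Plate travel at the end:** The last wrist picture shows the plate face at about 124 mm in clamp y and about 11.5 mm still open behind it. That is roughly 18.5–22 mm of the 30 mm, so over half-way and not bottomed. The range comes from my measurements of the plate's rest position differing by 1–2 mm.
- **Forces:** The highest reading in the calls was about 26 N straight down, while setting the box on the bed. The final push peaked at about 19 N.
- **Bystanders:** In the last scene picture the cup, saucers and tape looked undisturbed, judged by eye. The gripper was well above everything and the wrist force was near zero.

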